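Feel along the wheels of a flow lane

ROBOT

A 6-joint arm with a two-finger parallel gripper is mounted at the origin on the work surface. World frame = base frame: x ahead of the robot, y to its left, z up, the work surface at z = 0. Lengths are in m, angles in degrees, forces in N, time in s.
With the tool pointing down it reaches from about 0.25 to 0.725 m from the base axis. Payload 4 kg.
Tool frame: the origin (TCP) lies at the very end of the fingers, on their centre line; the grasp point (between the pads) lies 19 mm behind it; z points along the fingers, y is the line along which they close (so a half turn about z gives the same grasp; the last joint's range is limited). The gripper opens to 85 mm and grips with 20 to 120 N. Pads are 22 mm wide; open, the fingers measure 114 mm over their backs; the gripper's body (76 mm by 85 mm) begins 54 mm behind the grasp point. The pads swing forward as they close: fully open they stand 13 mm farther back than shut.
Start: joints at [63.025, 13.785, 0.286, 76.501, 0, 90], TCP at [0.227, 0.446, 0.231] pointing down, gripper open.
Joint ranges: [-155.79, 155.79], [-60.16, 107.12], [-62.33, 73.08], [-114, 123.19], [-81.49, 82.49], [-180, 180]. Speed limits (degrees/s): [159.86, 159.86, 180, 180, 180, 180].

INTERFACE

Orientations are given as a 3x3 rotation matrix whose columns are the frame's x, y, z axes.
In Python, from cell import bot gives the robot as it stands. The module is installed in compiled form; this text tells all that it offers.
- The arm moves only by the tool move_arm, never from a script. Its argument "plan" is a list of rows, each an object with "dp": the shift along the tool's x, y, z in m, a list of three; "spin": the turn about the tool's z in rad. In form: [{"dp": [dx, dy, dz], "spin": spin}, ...]. A call has 1 to 5 rows; each row is the pose to reach, as a shift and turn from the pose commanded when the call began, along the tool's axes at that moment; what a row does not reach only later rows make up. A row lasts 1/10 s, in which the tool goes at most 50 mm and 8.59 degrees, less where a joint would pass 70% of its speed; a pose out of reach is approached as far as the arm can. A call with a gripper value outside its range is refused whole. "fingers" is the closure in counts, from 0 (fully open) to 255 (shut), set as the call begins (left out, the last holds). The fingers move at their own pace and stop on an object; the grip force is fixed at half the most. Time passes only in rows, so rows that repeat a pose let the fingers close. It gives the time, the measured TCP pose, the force, the opening and the grip force at its end, in the units of the state.
- bot.state(): the state, without advancing time (a new reading comes with each control period).
- bot.snapshot(name): name is "scene" or "top" or "wrist"; returns a dict with "frame" (420x560x3 uint8, red, green, blue), "intrinsics" (3x3 intrinsics, pixels), "view" (4x4, takes a point from world to camera coordinates). Camera axes: x right, y down, z forward; pixel columns grow to the right and rows downward; lengths in m; the calibration is good to about 2 mm. The wrist camera is an equidistant fisheye: a pixel r from the principal point sees the ray r / f radians off the axis. A picture is of the moment at which its call begins. There is no depth.
- bot.finish_job(): hands the job in; it is judged then, once.
Trained networks look in the newest picture that a camera, given by its name, has taken for a name from the list of things; names that differ only in an ending like _2 or _b are one class to them, and where a whole thing is asked for, a point or a joint stands for the part that bears it (a point fixed in the world has none). Each returns a list of dicts, best first, with "conf" (0 to 1); they miss things now and then, are a little off and sometimes report something else, mostly with a low value. They report only what shows in the picture. A call takes as long as a camera call.
- bot.boxes_of(camera, thing): "at" ([x, y, z] in m, in world coordinates, good to about 4 mm: the middle of the surface that is visible of it).
- bot.silhouettes(camera, thing): "pixels" (420x560 bool, what is visible of it).
The state is a dict: "clock": time; "joints": joint angles; "qvel": joint speeds; "joint_torque": joint torques, N m; "eef_pos": TCP position; "tcp_rot": TCP orientation; "force": force on the tool from outside, world axes, zero at the start; "ft_torque": the same for the moment, N m; "opening": finger opening in m; "gripper_force": force on a finger pad.
Only numpy, scipy, OpenCV 4.12 (cv2) and the standard library are available. Lean on these libraries where they do the work, as an engineer would, in place of code of your own. Each camera call takes 0.05 s, during which the arm holds its last target. There are 200 camera calls.

TASK

Check that all the wheels of the short flow lane on the bench turn: run the fingertips lightly along the tops of both rows of wheels, one row after the other, each from the open end towards the stop plate, so that every wheel rolls in the direction cartons travel, towards the stop. Only touch the lane: do not roll wheels the wrong way, press hard, shift or lift the lane, or disturb anything else on the bench. Finish with the hand clear.

Things in the scene. Friction and masses are not known exactly. Their poses are not given: they have to be found in the camera images.
- lane: Carton-flow lane, loose, ~1.6 kg, any yaw: 2 U channels 290 x 40 mm, side walls 44 mm high, each with a row of 5 free grey wheels (diameter 42, width 24, tops 56 mm above bench) at x = -96, -48, 0, 48, 96 mm; rows at y = +55 (left), -55 mm (right). Upright stop plate across one end, other end open. Origin: lane's middle at bench height; x: from open end to stop plate; y: to left row; z up.
- stop_top (a point): Middle of the top edge of the upright steel stop plate at one end of the lane: plate 170 mm wide, 3 mm thick, top 86 mm above the bench, its wheel-side face at lane x = +145 mm.
- left_start (a point): Top of the first wheel (nearest the open end) of the left row, 56 mm above the bench; axes as the lane's.
- left_finish (a point): Top of the last wheel (nearest the stop plate) of the left row, 56 mm above the bench; its centre is 49 mm short of the stop plate. Axes as the lane's.
- left_1 (a joint): Turn (rad) of wheel 1 of the left row, counted from the open end; 0 at the start, grows when its top rolls towards the stop plate (10 mm of rolling is 0.48 rad). The wheel turns freely either way with slight friction (0.1 N at the rim) and stays where it is left; it does not spring down.
- left_2 (a joint): Turn (rad) of wheel 2 of the left row, counted from the open end; 0 at the start, grows when its top rolls towards the stop plate (10 mm of rolling is 0.48 rad). The wheel turns freely either way with slight friction (0.1 N at the rim) and stays where it is left; it does not spring down.
- left_3 (a joint): Turn (rad) of wheel 3 of the left row, counted from the open end; 0 at the start, grows when its top rolls towards the stop plate (10 mm of rolling is 0.48 rad). The wheel turns freely either way with slight friction (0.1 N at the rim) and stays where it is left; it does not spring down.
- left_4 (a joint): Turn (rad) of wheel 4 of the left row, counted from the open end; 0 at the start, grows when its top rolls towards the stop plate (10 mm of rolling is 0.48 rad). The wheel turns freely either way with slight friction (0.1 N at the rim) and stays where it is left; it does not spring down.
- left_5 (a joint): Turn (rad) of wheel 5 of the left row, counted from the open end; 0 at the start, grows when its top rolls towards the stop plate (10 mm of rolling is 0.48 rad). The wheel turns freely either way with slight friction (0.1 N at the rim) and stays where it is left; it does not spring down.
- right_start (a point): Top of the first wheel (nearest the open end) of the right row, 56 mm above the bench; axes as the lane's.
- right_finish (a point): Top of the last wheel (nearest the stop plate) of the right row, 56 mm above the bench; its centre is 49 mm short of the stop plate. Axes as the lane's.
- right_1 (a joint): Turn (rad) of wheel 1 of the right row, counted from the open end; 0 at the start, grows when its top rolls towards the stop plate (10 mm of rolling is 0.48 rad). The wheel turns freely either way with slight friction (0.1 N at the rim) and stays where it is left; it does not spring down.
- right_2 (a joint): Turn (rad) of wheel 2 of the right row, counted from the open end; 0 at the start, grows when its top rolls towards the stop plate (10 mm of rolling is 0.48 rad). The wheel turns freely either way with slight friction (0.1 N at the rim) and stays where it is left; it does not spring down.
- right_3 (a joint): Turn (rad) of wheel 3 of the right row, counted from the open end; 0 at the start, grows when its top rolls towards the stop plate (10 mm of rolling is 0.48 rad). The wheel turns freely either way with slight friction (0.1 N at the rim) and stays where it is left; it does not spring down.
- right_4 (a joint): Turn (rad) of wheel 4 of the right row, counted from the open end; 0 at the start, grows when its top rolls towards the stop plate (10 mm of rolling is 0.48 rad). The wheel turns freely either way with slight friction (0.1 N at the rim) and stays where it is left; it does not spring down.
- right_5 (a joint): Turn (rad) of wheel 5 of the right row, counted from the open end; 0 at the start, grows when its top rolls towards the stop plate (10 mm of rolling is 0.48 rad). The wheel turns freely either way with slight friction (0.1 N at the rim) and stays where it is left; it does not spring down.
- spare_wheel: Loose spare wheel standing on its flat side on the bench between the two channels, 42 mm diameter, 24 mm high. Origin: centre of underside. Not part of the job.
- wrench: Steel open-ended wrench 150 mm long lying beside the lane's left channel. Origin: under its middle, x along it. Not part of the job.
- tape_measure: Yellow tape measure, 62 x 60 x 34 mm, lying beside the lane's right channel. Origin: centre of underside. Not part of the job.
- spray_can: Upright grey can, 66 mm diameter, 190 mm high. Origin: centre of underside. Not part of the job.
- grease_jar: Squat jar, 68 mm diameter, 85 mm high. Origin: centre of underside. Not part of the job.
- tumbler: Drinking glass, 72 mm diameter, 110 mm high. Origin: centre of underside. Not part of the job.
- wheel_tray: Black open tray of spare wheels, 150 x 100 x 35 mm. Origin: centre of underside. Not part of the job.

How it is judged:
By the outcome, as a careful person would: the job done as asked, in the order asked, and still so for the second after the job is handed in, with the robot touching nothing.
It also fails if it takes over 53 s, if anything falls off the work surface, if the arm or the gripper's body presses on something with over 40 N, if the wrist force passes 120 N, or if a joint passes its speed limit or range.

## Working session

There is one attempt and no reset: what is moved stays moved. The work goes in short steps, Python scripts to look and compute and a tool call to move; the robot and the scene stay as the last step left them, time stands still between calls to the robot, and variables do not carry over. Pictures are saved under pics/ and viewed, at most 10 in all, crops included, and the job is handed in when it is done.

Besides the shell and the picture viewer there is one more tool, called after "Request:" as a command line: name --argument value ..., lists and objects as JSON in quotes. move_arm: Moves the arm, as the interface text tells. Its arguments: {"type":"object","properties":{"plan":{"type":"array","items":{"type":"object","properties":{"dp":{"type":"array","items":{"type":"number"}},"spin":{"type":"number"}}}},"fingers":{"type":"number"}},"required":["plan"]}

```bash
mkdir -p pics; python3 - <<'E'
from cell import bot
import cv2,numpy as np
for c in ["top","scene"]:
    s=bot.snapshot(c); cv2.imwrite(f"pics/{c}0.png",s["frame"][:,:,::-1])
    print(c,s["intrinsics"].round(1).tolist(),s["view"].round(4).tolist())
    for t in ["lane","stop_top","left_start","left_finish","right_start","right_finish","spare_wheel","spray_can","grease_jar","tumbler","wheel_tray","wrench","tape_measure"]:
        print(t,[(round(d["conf"],2),np.round(d["at"],3).tolist()) for d in bot.boxes_of(c,t)[:3]])
s=bot.state();print(s["clock"],s["eef_pos"],s["tcp_rot"],s["force"],s["opening"])
E
```

```text
top [[439.7, 0.0, 280.5], [0.0, 439.7, 213.4], [0.0, 0.0, 1.0]] [[-0.0377, -0.9993, 0.0036, -0.0016], [-0.9745, 0.036, -0.2213, 0.5653], [0.221, -0.0118, -0.9752, 1.1749], [0.0, 0.0, 0.0, 1.0]]
lane [(0.59, [0.541, -0.019, 0.043]), (0.56, [0.474, -0.032, 0.05])]
stop_top [(0.78, [0.535, -0.02, 0.043]), (0.75, [0.474, -0.03, 0.054])]
left_start [(0.95, [0.542, -0.013, 0.041])]
left_finish [(0.56, [0.537, -0.023, 0.042])]
right_start [(0.69, [0.54, -0.021, 0.043])]
right_finish [(0.68, [0.541, -0.023, 0.041])]
spare_wheel [(0.65, [0.454, -0.383, 0.024]), (0.52, [0.536, -0.022, 0.018])]
spray_can [(0.59, [0.632, 0.367, 0.168]), (0.23, [0.552, -0.123, 0.048])]
grease_jar [(0.74, [0.499, 0.348, 0.086])]
tumbler [(0.79, [0.629, -0.4, 0.072]), (0.58, [0.632, 0.052, 0.055]), (0.55, [0.534, -0.024, 0.043])]
wheel_tray [(0.81, [0.456, -0.384, 0.027]), (0.52, [0.658, -0.065, 0.007])]
wrench [(0.55, [0.654, -0.066, 0.008]), (0.36, [0.449, 0.094, 0.032]), (0.16, [0.454, -0.386, 0.024])]
tape_measure [(0.82, [0.445, 0.095, 0.031])]
scene [[515.5, 0.0, 271.9], [0.0, 515.5, 215.4], [0.0, 0.0, 1.0]] 
[... 481 characters left out ...]
, 0.048])]
spray_can [(0.83, [0.667, 0.381, 0.154]), (0.28, [0.463, 0.098, 0.035])]
grease_jar [(0.82, [0.526, 0.358, 0.079]), (0.55, [0.546, -0.027, 0.042]), (0.36, [0.56, -0.117, 0.049])]
tumbler [(0.67, [0.632, -0.38, 0.078])]
wheel_tray [(0.67, [0.525, 0.356, 0.078]), (0.58, [0.58, -0.075, 0.046])]
wrench [(0.66, [0.631, -0.385, 0.074]), (0.55, [0.661, -0.059, 0.004])]
tape_measure [(0.92, [0.461, 0.102, 0.036]), (0.25, [0.641, 0.054, 0.05])]
1.4 [0.22679179 0.44561436 0.23130402] [[-8.91208747e-01  4.53593396e-01 -1.22389548e-05]
 [ 4.53593396e-01  8.91208747e-01  4.26783895e-06]
 [ 1.28433271e-05 -1.74797368e-06 -1.00000000e+00]] [ 0.52009416  0.16074778 -0.29263952] 0.0852054692133299
```

View pics/top0.png

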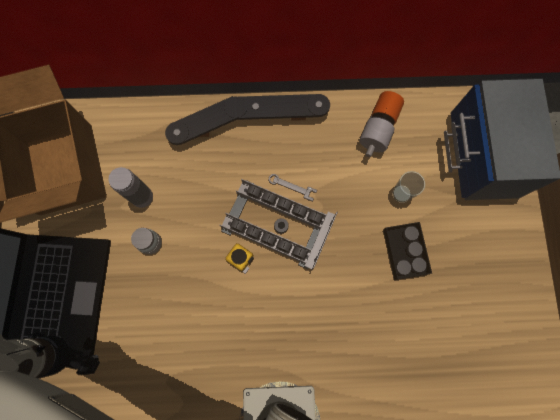

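View pics/scene0.png

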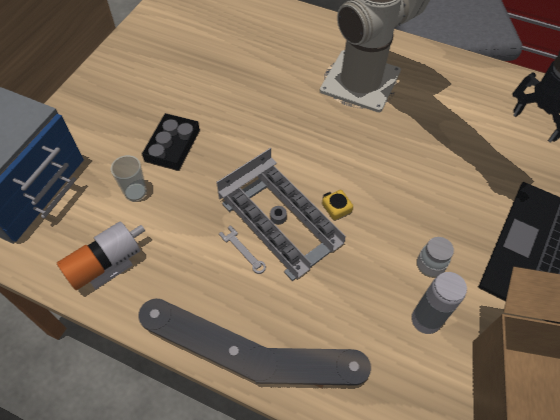

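The top picture shows the lane's stop plate at about (320,238), with the open end at about (235,210). The left row is the far one, next to the wrench, and the tape lies at (239,257). I'll enlarge both pictures for a precise fit.

```bash
python3 - <<'E'
import cv2
a=cv2.imread("pics/top0.png")[170:280,210:350]; cv2.imwrite("pics/topc.png",cv2.resize(a,None,fx=5.5,fy=5.4,interpolation=cv2.INTER_CUBIC))
a=cv2.imread("pics/scene0.png")[140:290,200:360]; cv2.imwrite("pics/scenec.png",cv2.resize(a,None,fx=4,fy=4,interpolation=cv2.INTER_CUBIC))
E
```

```text
(no output)
```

View pics/topc.png

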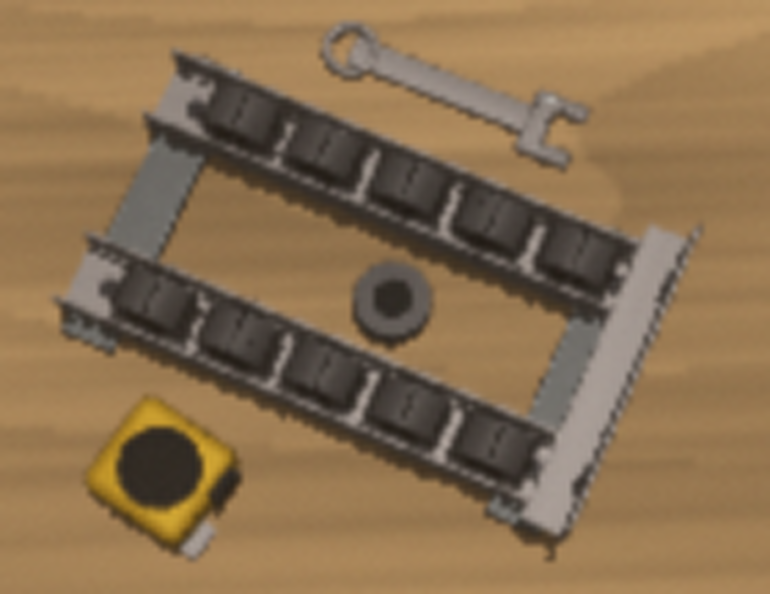

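View pics/scenec.png

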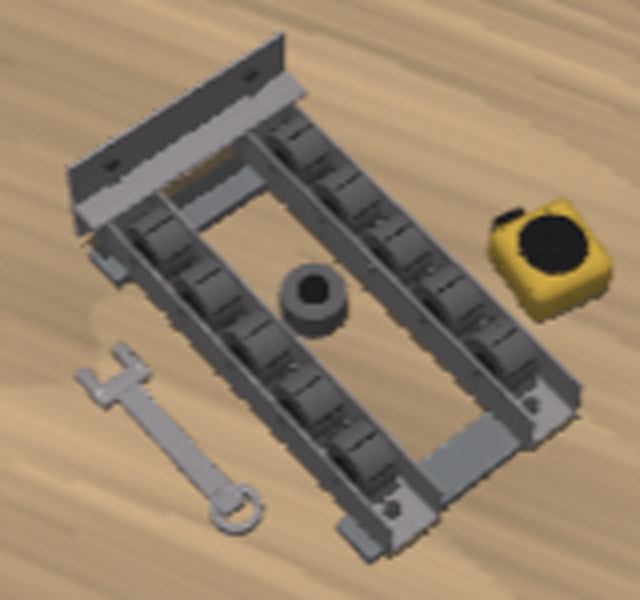

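In the top crop the five left wheels run from (245,115) to (580,257) and the right ones from (157,300) to (495,447). The scene crop shows the plate's top corners at (68,168) and (284,35). A light flange sits next to the plate on the wheel side, so the sweep must lift off right after wheel 5. Next I fit the lane pose to these points.

```bash
cat > fit.py <<'E'
import numpy as np
from scipy.optimize import least_squares
from cell import bot
V={c:bot.snapshot(c) for c in["top","scene"]}
X=[-96,-48,0,48,96]
P=[("top",(x,55,54),p) for x,p in zip(X,[(245,115),(327,152),(410,187),(495,222),(580,257)])]
P+=[("top",(x,-55,54),p) for x,p in zip(X,[(157,300),(242,337),(325,372),(408,410),(495,447)])]
P+=[("top",(-145,75,44),(175,52)),("top",(-145,35,44),(148,118)),("top",(-145,-35,44),(90,237)),("top",(-145,-75,44),(58,302)),("top",(146,85,86),(702,228)),
("scene",(146,85,86),(68,168)),("scene",(146,-85,86),(284,35)),("scene",(-145,35,44),(438,497)),("scene",(-145,-75,44),(580,387))]
def w(q,l):
    c,s=np.cos(q[2]),np.sin(q[2]); l=np.array(l)/1000
    return np.array([q[0]+c*l[0]-s*l[1],q[1]+s*l[0]+c*l[1],l[2]])
def res(q):
    o=[]
    for cam,l,p in P:
        v=V[cam]; C=v["view"]@np.r_[w(q,l),1]; u=v["intrinsics"]@C[:3]; u=u[:2]/u[2]
        m=np.array(p)/(5.5,5.4)+(210,170) if cam=="top" else np.array(p)/4+(200,140)
        o+=list(u-m+.4)
    return np.array(o)
if __name__=="__main__":
    f=least_squares(res,[.53,-.02,-1.9],loss="soft_l1"); q=f.x
    print(q,np.degrees(q[2])); print(res(q).reshape(-1,2).round(1).tolist())
    for n,l in dict(Ls=(-96,55,56),Lf=(96,55,56),Rs=(-96,-55,56),Rf=(96,-55,56),stop=(145,0,86)).items(): print(n,w(q,l).round(4))
    s=bot.state(); R=s["tcp_rot"]; ax=np.array([np.cos(q[2]),np.sin(q[2]),0])
    print(s["clock"],s["joints"],"lane x in tool",R.T@ax)
    for l in [(-96,55,100),(-96,-55,100)]: print("dp to",l,R.T@(w(q,l)-s["eef_pos"]))
    print("spin so tool y || lane x: deg",np.degrees(np.arctan2(*(R.T@ax)[[1,0]]))-90)
E
python3 fit.py
```

```text
[ 0.54525431 -0.01132446 -2.0241298 ] -115.9740949106902
[[-0.2, -0.3], [0.2, -0.6], [0.4, -0.5], [0.4, -0.3], [0.5, -0.2], [-0.4, -0.2], [-0.4, -0.2], [0.1, 0.1], [0.7, -0.1], [0.7, -0.0], [0.3, -0.3], [-0.7, -0.4], [-0.5, -0.9], [-0.7, -0.4], [0.2, 0.2], [-0.1, -0.4], [0.6, -1.6], [1.2, -2.2], [0.8, -1.0]]
Ls [0.6367 0.0509 0.056 ]
Lf [ 0.5527 -0.1217  0.056 ]
Rs [0.5379 0.0991 0.056 ]
Rf [ 0.4538 -0.0735  0.056 ]
stop [ 0.4817 -0.1417  0.086 ]
1.5 [6.30249704e+01 1.37842878e+01 2.84256357e-01 7.65007585e+01
 1.58273549e-04 9.00011243e+01] lane x in tool [-1.74883370e-02 -9.99847067e-01  1.37376121e-05]
dp to (-96, 55, 100) [-0.54438885 -0.16578996  0.13130181]
dp to (-96, -55, 100) [-0.43440567 -0.16771368  0.13130214]
spin so tool y || lane x: deg -181.00205898155767
```

Request:
move_arm --plan '[{"dp": [-0.048, -0.012, 0]}, {"dp": [-0.096, -0.024, 0]}, {"dp": [-0.144, -0.036, 0]}, {"dp": [-0.192, -0.048, 0]}, {"dp": [-0.24, -0.06, 0]}]' --fingers 255

```text
validation failed for argument at $.pl...
```

Request:
move_arm --plan '[{"dp": [-0.048, -0.012, 0]}, {"dp": [-0.096, -0.024, 0]}, {"dp": [-0.144, -0.036, 0]}, {"dp": [-0.192, -0.048, 0]}, {"dp": [-0.24, -0.06, 0]}]'

```text
validation failed for argument at $.pl...
```

Request:
move_arm --plan '[{"dp": [-0.04, -0.006, 0.02]}, {"dp": [-0.064, -0.012, 0.05]}, {"dp": [-0.064, -0.012, 0.09]}, {"dp": [-0.064, -0.012, 0.12]}, {"dp": [-0.064, -0.012, 0.13]}]'

```text
validation failed for argument at $.pl...
```

```bash
cat > rel.py <<'E'
from cell import bot
import numpy as np,sys
q=[.54525,-.01132,-2.02413]
def rep():
    s=bot.state(); c,k=np.cos(q[2]),np.sin(q[2]); d=s["eef_pos"]-np.array([q[0],q[1],0])
    print(s["clock"],"lane xyz mm",(1000*np.array([c*d[0]+k*d[1],-k*d[0]+c*d[1],d[2]])).round(2),"F",np.round(s["force"],2),s["opening"],"lanex in tool",(s["tcp_rot"].T@[c,k,0]).round(4), s["joints"].round(1))
rep()
E
python3 rel.py; python3 - <<'E'
from cell import bot; import cv2
cv2.imwrite("pics/w1.png",bot.snapshot("wrist")["frame"][:,:,::-1])
cv2.imwrite("pics/t1.png",cv2.resize(bot.snapshot("scene")["frame"][140:290,200:360,::-1],None,fx=4,fy=4))
E
```

```text
1.5 lane xyz mm [-271.28 -486.4   231.3 ] F [-0.11 -0.42 -0.29] 0.08562578924017984 lanex in tool [-0.0175 -0.9998  0.    ] [63.  13.8  0.3 76.5  0.  90. ]
```

View pics/w1.png

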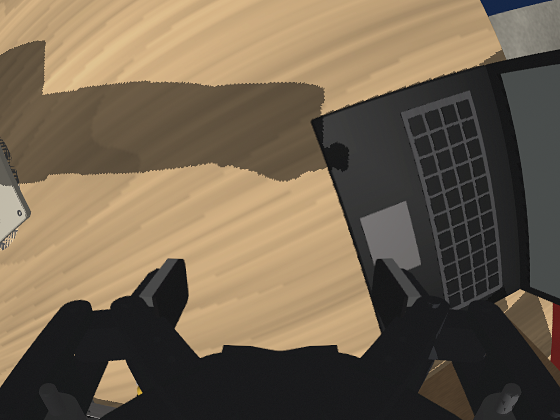

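View pics/t1.png

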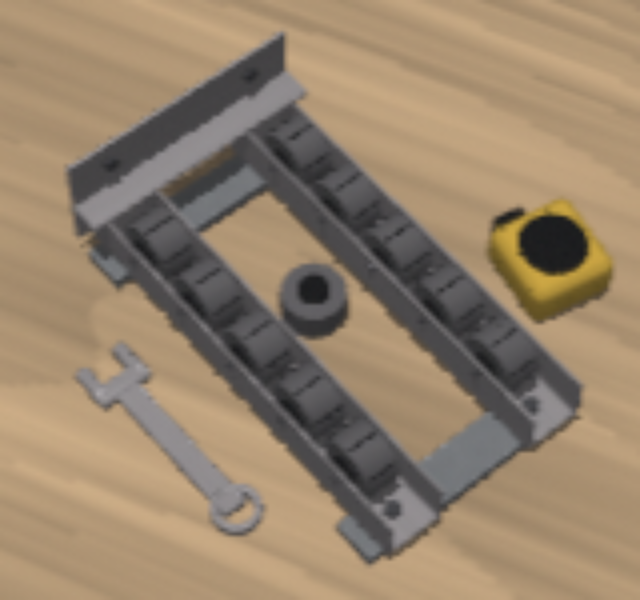

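The calls were refused, so the arm hasn't moved: the wrist picture shows the open fingers over the bare bench and the lane is unchanged. I'll resend with a spin value in every row.

Request:
move_arm --plan '[{"dp": [-0.048, -0.012, 0], "spin": 0}, {"dp": [-0.096, -0.024, 0], "spin": 0}, {"dp": [-0.144, -0.036, 0], "spin": 0}, {"dp": [-0.192, -0.048, 0], "spin": 0}, {"dp": [-0.24, -0.06, 0], "spin": 0}]' --fingers 255

```text
clock: 2.1
eef_pos: [0.4147, 0.2819, 0.2315]
tcp_rot: [[-0.891, 0.453, 0.0], [0.453, 0.891, 0.0], [-0.0, 0.001, -1.0]]
force: [1.2, 0.4, -0.3]
opening: 0.0123
gripper_force: 0.0
```

Request:
move_arm --plan '[{"dp": [-0.048, -0.012, 0], "spin": 0}, {"dp": [-0.096, -0.024, 0], "spin": 0}, {"dp": [-0.144, -0.036, 0], "spin": 0}, {"dp": [-0.192, -0.048, 0], "spin": 0}, {"dp": [-0.24, -0.06, 0], "spin": 0}]'

```text
clock: 2.6
eef_pos: [0.6015, 0.1193, 0.2313]
tcp_rot: [[-0.891, 0.454, 0.0], [0.454, 0.891, 0.0], [-0.0, 0.0, -1.0]]
force: [0.9, 1.4, 1.1]
opening: 0.0001
gripper_force: 0.0
```

Request:
move_arm --plan '[{"dp": [-0.04, -0.006, 0.02], "spin": 0}, {"dp": [-0.064, -0.012, 0.05], "spin": 0}, {"dp": [-0.064, -0.012, 0.09], "spin": 0}, {"dp": [-0.064, -0.012, 0.12], "spin": 0}, {"dp": [-0.064, -0.012, 0.13], "spin": 0}]'

```text
clock: 3.1
eef_pos: [0.649, 0.0804, 0.0965]
tcp_rot: [[-0.891, 0.454, -0.008], [0.454, 0.891, -0.001], [0.007, -0.005, -1.0]]
force: [-0.3, 0.1, -0.3]
opening: 0.0001
gripper_force: 0.0
```

Request:
move_arm --plan '[{"dp": [0, 0, 0], "spin": 0}, {"dp": [0, 0, 0], "spin": 0}]'

```text
clock: 3.3
eef_pos: [0.6528, 0.0816, 0.103]
tcp_rot: [[-0.891, 0.453, 0.003], [0.453, 0.891, 0.0], [-0.002, 0.001, -1.0]]
force: [0.6, -0.7, 1.6]
opening: -0.0008
gripper_force: 0.0
```

```bash
python3 rel.py; python3 - <<'E'
from cell import bot; import cv2
cv2.imwrite("pics/t2.png",cv2.resize(bot.snapshot("scene")["frame"][140:290,200:360,::-1],None,fx=4,fy=4))
E
```

```text
3.3 lane xyz mm [-130.61   55.96  103.04] F [ 0.56 -0.68  1.55] -0.0007523054023869146 lanex in tool [-0.0171 -0.9999 -0.0014] [ 7.1 35.8 14.8 68.8 -0.  34.1]
```

View pics/t2.png

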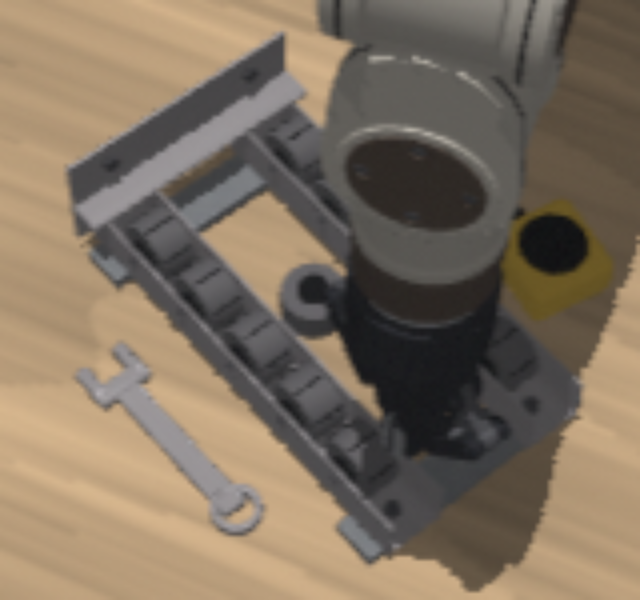

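Request:
move_arm --plan '[{"dp": [0, 0, 0.012], "spin": 0}, {"dp": [0, 0, 0.024], "spin": 0}, {"dp": [0, 0, 0.034], "spin": 0}, {"dp": [0, 0, 0.04], "spin": 0}, {"dp": [0, 0, 0.043], "spin": 0}]'

```text
clock: 3.85
eef_pos: [0.6509, 0.0811, 0.0568]
tcp_rot: [[-0.891, 0.454, -0.002], [0.454, 0.891, -0.0], [0.002, -0.001, -1.0]]
force: [-1.0, 0.2, -0.1]
opening: -0.0
gripper_force: 0.0
```

Request:
move_arm --plan '[{"dp": [0, 0, 0], "spin": 0}, {"dp": [0, 0, 0], "spin": 0}, {"dp": [0, 0, 0], "spin": 0}]'

```text
clock: 4.15
eef_pos: [0.6522, 0.0812, 0.0589]
tcp_rot: [[-0.891, 0.454, 0.001], [0.454, 0.891, 0.0], [-0.001, 0.001, -1.0]]
force: [-0.3, -0.2, -0.1]
opening: 0.0005
gripper_force: 0.0
```

```bash
python3 rel.py; python3 rel.py
```

```text
4.15 lane xyz mm [-130.04   55.6    58.89] F [-0.32 -0.16 -0.08] 0.0004926549075189084 lanex in tool [-1.750e-02 -9.998e-01 -5.000e-04] [ 7.1 37.8 11.5 63.6 -0.  34.1]
4.15 lane xyz mm [-130.04   55.6    58.89] F [-0.32 -0.16 -0.08] 0.0004926549075189084 lanex in tool [-1.750e-02 -9.998e-01 -5.000e-04] [ 7.1 37.8 11.5 63.6 -0.  34.1]
```

Request:
move_arm --plan '[{"dp": [0, 0, 0.0015], "spin": 0}, {"dp": [0, 0, 0.0033], "spin": 0}, {"dp": [0, 0, 0.0033], "spin": 0}, {"dp": [0, -0.003, 0.0033], "spin": 0}, {"dp": [0, -0.006, 0.0033], "spin": 0}]'

```text
clock: 4.65
eef_pos: [0.6489, 0.0757, 0.055]
tcp_rot: [[-0.891, 0.453, -0.0], [0.453, 0.891, -0.0], [-0.0, -0.0, -1.0]]
force: [-0.1, -1.0, -0.2]
opening: -0.0
gripper_force: 0.0
```

Request:
move_arm --plan '[{"dp": [0, -0.004, 0], "spin": 0}, {"dp": [0, -0.008, 0], "spin": 0}, {"dp": [0, -0.012, 0], "spin": 0}, {"dp": [0, -0.016, 0], "spin": 0}, {"dp": [0, -0.02, 0], "spin": 0}]'

```text
clock: 5.15
eef_pos: [0.6402, 0.0581, 0.056]
tcp_rot: [[-0.891, 0.453, 0.001], [0.453, 0.891, 0.001], [-0.001, 0.001, -1.0]]
force: [-0.9, 1.4, 5.5]
opening: -0.0
gripper_force: 2.5
```

Request:
move_arm --plan '[{"dp": [0, -0.003, 0], "spin": 0}, {"dp": [0, -0.006, 0], "spin": 0}]'

```text
clock: 5.35
eef_pos: [0.6375, 0.0525, 0.056]
tcp_rot: [[-0.891, 0.454, 0.001], [0.454, 0.891, 0.0], [-0.001, 0.001, -1.0]]
force: [-0.5, 1.1, 5.4]
opening: -0.0003
gripper_force: 2.5
```

```bash
python3 rel.py
```

```text
5.35 lane xyz mm [-97.83  54.99  56.03] F [-0.54  1.06  5.42] -0.00027796195114360167 lanex in tool [-1.740e-02 -9.998e-01 -8.000e-04] [ 4.7 36.1  7.8 61.6  0.  31.7]
```

About 5.5 N for 1 mm of press, and the tops measure at 56.0 mm. I'll ease off by 0.4 mm and sweep.

Request:
move_arm --plan '[{"dp": [-0.0001, -0.006, -0.0003], "spin": 0}, {"dp": [-0.0002, -0.012, -0.0004], "spin": 0}, {"dp": [-0.0003, -0.018, -0.0004], "spin": 0}, {"dp": [-0.0004, -0.024, -0.0004], "spin": 0}, {"dp": [-0.0005, -0.03, -0.0004], "spin": 0}]'

```text
clock: 5.85
eef_pos: [0.6234, 0.025, 0.0549]
tcp_rot: [[-0.891, 0.454, -0.001], [0.454, 0.891, -0.0], [0.001, -0.001, -1.0]]
force: [0.4, 0.1, -0.9]
opening: -0.0
gripper_force: 0.0
```

Request:
move_arm --plan '[{"dp": [-0.0001, -0.006, 0], "spin": 0}, {"dp": [-0.0002, -0.012, 0], "spin": 0}, {"dp": [-0.0003, -0.018, 0], "spin": 0}, {"dp": [-0.0004, -0.024, 0], "spin": 0}, {"dp": [-0.0005, -0.03, 0], "spin": 0}]'

```text
clock: 6.35
eef_pos: [0.6107, -0.0018, 0.0555]
tcp_rot: [[-0.891, 0.454, 0.0], [0.454, 0.891, -0.0], [-0.0, -0.0, -1.0]]
force: [0.7, 0.6, 0.5]
opening: 0.0001
gripper_force: 0.0
```

```bash
python3 rel.py
```

```text
6.35 lane xyz mm [-37.22  54.68  55.49] F [0.69 0.61 0.53] 0.00014973310706542487 lanex in tool [-1.740e-02 -9.998e-01  3.000e-04] [-0.2 33.2  2.5 59.3 -0.  26.8]
```

Request:
move_arm --plan '[{"dp": [-0.0001, -0.006, 0], "spin": 0}, {"dp": [-0.0002, -0.012, 0], "spin": 0}, {"dp": [-0.0003, -0.018, 0], "spin": 0}, {"dp": [-0.0004, -0.024, 0], "spin": 0}, {"dp": [-0.0005, -0.03, 0], "spin": 0}]'

```text
clock: 6.85
eef_pos: [0.5978, -0.0283, 0.056]
tcp_rot: [[-0.891, 0.453, 0.001], [0.453, 0.891, 0.001], [-0.0, 0.001, -1.0]]
force: [-1.1, 1.6, 4.6]
opening: -0.0
gripper_force: 2.2
```

Request:
move_arm --plan '[{"dp": [-0.0001, -0.006, 0], "spin": 0}]'

```text
clock: 6.95
eef_pos: [0.5951, -0.0339, 0.056]
tcp_rot: [[-0.891, 0.453, 0.001], [0.453, 0.891, 0.0], [-0.001, 0.0, -1.0]]
force: [-0.9, 1.6, 4.8]
opening: 0.0003
gripper_force: 2.5
```

```bash
python3 rel.py
```

```text
6.95 lane xyz mm [-1.51 54.67 56.05] F [-0.93  1.59  4.85] 0.00029551834592558 lanex in tool [-1.730e-02 -9.999e-01 -4.000e-04] [-3.3 31.7 -0.2 58.1  0.  23.7]
```

Request:
move_arm --plan '[{"dp": [-0.0001, -0.006, 0], "spin": 0}, {"dp": [-0.0002, -0.012, 0], "spin": 0}, {"dp": [-0.0003, -0.018, 0], "spin": 0}, {"dp": [-0.0004, -0.024, 0], "spin": 0}, {"dp": [-0.0005, -0.03, 0], "spin": 0}]'

```text
clock: 7.45
eef_pos: [0.5815, -0.0611, 0.055]
tcp_rot: [[-0.891, 0.454, -0.001], [0.454, 0.891, -0.0], [0.0, -0.0, -1.0]]
force: [-0.5, -0.2, 0.6]
opening: 0.0001
gripper_force: 0.0
```

Request:
move_arm --plan '[{"dp": [-0.0001, -0.006, 0], "spin": 0}, {"dp": [-0.0002, -0.012, 0], "spin": 0}, {"dp": [-0.0003, -0.018, 0], "spin": 0}, {"dp": [-0.0004, -0.024, 0], "spin": 0}, {"dp": [-0.0005, -0.03, 0], "spin": 0}]'

```text
clock: 7.95
eef_pos: [0.5687, -0.0881, 0.0555]
tcp_rot: [[-0.891, 0.454, 0.0], [0.454, 0.891, -0.0], [-0.001, -0.0, -1.0]]
force: [-0.2, -0.1, 0.2]
opening: -0.0001
gripper_force: 0.0
```

Request:
move_arm --plan '[{"dp": [-0.0001, -0.006, 0], "spin": 0}, {"dp": [-0.0002, -0.012, 0], "spin": 0}, {"dp": [-0.0003, -0.018, 0], "spin": 0}, {"dp": [-0.0004, -0.024, 0], "spin": 0}, {"dp": [-0.0005, -0.03, 0], "spin": 0}]'

```text
clock: 8.45
eef_pos: [0.5556, -0.1146, 0.056]
tcp_rot: [[-0.891, 0.453, 0.001], [0.453, 0.891, 0.001], [-0.0, 0.001, -1.0]]
force: [-1.3, 1.2, 5.0]
opening: 0.0001
gripper_force: 2.5
```

```bash
python3 rel.py
```

```text
8.45 lane xyz mm [88.27 54.55 55.99] F [-1.33  1.15  5.05] 7.243031240750356e-05 lanex in tool [-0.0172 -0.9999 -0.001 ] [-11.7  28.8  -5.1  56.    0.1  15.3]
```

Request:
move_arm --plan '[{"dp": [-0.0001, -0.006, 0], "spin": 0}, {"dp": [-0.0002, -0.011, 0], "spin": 0}, {"dp": [-0.0003, -0.014, -0.004], "spin": 0}, {"dp": [-0.0003, -0.015, -0.016], "spin": 0}, {"dp": [-0.0003, -0.015, -0.035], "spin": 0}]'

```text
clock: 8.95
eef_pos: [0.548, -0.128, 0.09]
tcp_rot: [[-0.891, 0.454, -0.003], [0.454, 0.891, 0.001], [0.003, -0.001, -1.0]]
force: [0.6, -1.1, 0.6]
opening: -0.0002
gripper_force: 0.0
```

Request:
move_arm --plan '[{"dp": [0, 0, -0.025], "spin": 0}, {"dp": [0, 0, -0.05], "spin": 0}, {"dp": [0, 0, -0.06], "spin": 0}]'

```text
clock: 9.25
eef_pos: [0.5509, -0.1283, 0.1537]
tcp_rot: [[-0.891, 0.453, 0.005], [0.453, 0.891, -0.001], [-0.005, 0.001, -1.0]]
force: [0.2, -0.1, -0.0]
opening: 0.0002
gripper_force: 0.0
```

```bash
python3 - <<'E'
exec(open("rel.py").read())
from fit import w
import numpy as np, cv2
s=bot.state(); 
print((s["tcp_rot"].T@(w(q,(-130,-55,0))*[1,1,0]-s["eef_pos"]*[1,1,0])).round(4))
cv2.imwrite("pics/t3.png",cv2.resize(bot.snapshot("top")["frame"][140:290,190:370,::-1],None,fx=4,fy=4))
E
```

```text
9.25 lane xyz mm [102.75  56.31 153.73] F [ 0.24 -0.11 -0.03] 0.0001642342108612719 lanex in tool [-0.0173 -0.9998 -0.0011] [-13.1  23.4   2.1  68.4  -0.   13.9]
[ 0.115   0.2309 -0.0003]
```

View pics/t3.png

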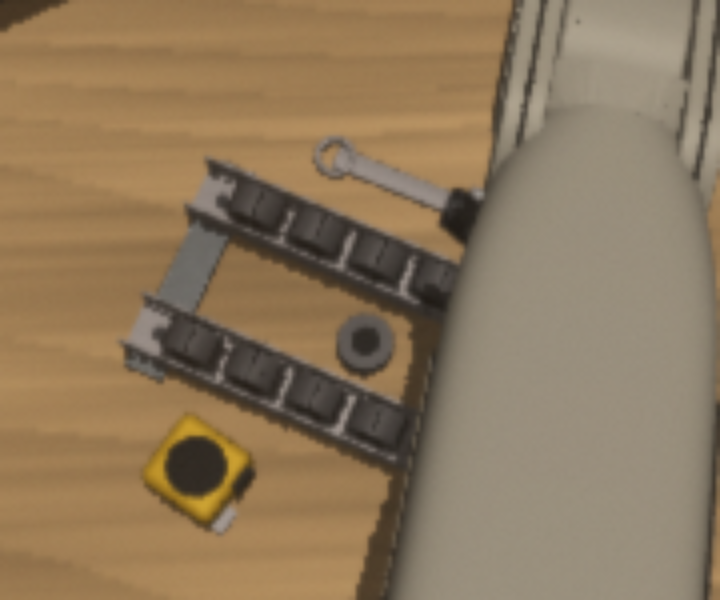

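The left row is done. The lane hasn't moved: its corner is still at full-frame pixel (242,180). Next is the right row.

Request:
move_arm --plan '[{"dp": [0.02, 0.04, 0], "spin": 0}, {"dp": [0.04, 0.08, 0], "spin": 0}, {"dp": [0.06, 0.12, 0], "spin": 0}, {"dp": [0.08, 0.16, 0], "spin": 0}, {"dp": [0.1, 0.2, 0], "spin": 0}]'

```text
clock: 9.9
eef_pos: [0.5493, 0.0971, 0.1485]
tcp_rot: [[-0.891, 0.454, -0.003], [0.454, 0.891, -0.001], [0.003, -0.002, -1.0]]
force: [0.3, -0.0, -0.1]
opening: -0.0001
gripper_force: 0.0
```

Request:
move_arm --plan '[{"dp": [0.015, 0.031, 0], "spin": 0}, {"dp": [0.015, 0.031, 0.03], "spin": 0}, {"dp": [0.015, 0.031, 0.06], "spin": 0}, {"dp": [0.015, 0.031, 0.08], "spin": 0}, {"dp": [0.015, 0.031, 0.085], "spin": 0}]'

```text
clock: 10.4
eef_pos: [0.5477, 0.1295, 0.0609]
tcp_rot: [[-0.891, 0.453, -0.009], [0.453, 0.891, -0.002], [0.007, -0.006, -1.0]]
force: [-0.4, 0.7, -0.3]
opening: -0.0001
gripper_force: 0.0
```

Request:
move_arm --plan '[{"dp": [0, 0, 0], "spin": 0}, {"dp": [0, 0, 0], "spin": 0}, {"dp": [0, 0, 0], "spin": 0}, {"dp": [0, 0, 0], "spin": 0}]'

```text
clock: 10.8
eef_pos: [0.5523, 0.1301, 0.0667]
tcp_rot: [[-0.891, 0.454, 0.002], [0.454, 0.891, 0.001], [-0.002, 0.002, -1.0]]
force: [-0.1, 0.4, -0.3]
opening: 0.0002
gripper_force: 0.0
```

```bash
python3 rel.py
```

```text
10.8 lane xyz mm [-130.23  -55.61   66.66] F [-0.14  0.39 -0.26] 0.00017153064553035178 lanex in tool [-0.0177 -0.9998 -0.0015] [13.3 28.1 -4.5 57.2 -0.  40.2]
```

Request:
move_arm --plan '[{"dp": [0, 0, 0.003], "spin": 0}, {"dp": [0, 0, 0.006], "spin": 0}, {"dp": [0, 0, 0.008], "spin": 0}, {"dp": [0, 0, 0.009], "spin": 0}, {"dp": [0, 0, 0.009], "spin": 0}]'

```text
clock: 11.3
eef_pos: [0.5511, 0.13, 0.0561]
tcp_rot: [[-0.891, 0.454, -0.001], [0.454, 0.891, -0.0], [0.0, -0.0, -1.0]]
force: [-0.4, 0.1, 0.2]
opening: 0.0002
gripper_force: 0.0
```

Request:
move_arm --plan '[{"dp": [0, 0, 0], "spin": 0}, {"dp": [0, 0, 0], "spin": 0}, {"dp": [0, 0, 0], "spin": 0}]'

```text
clock: 11.6
eef_pos: [0.5515, 0.1301, 0.0565]
tcp_rot: [[-0.891, 0.454, 0.0], [0.454, 0.891, 0.0], [-0.0, 0.0, -1.0]]
force: [-0.5, -0.8, 0.2]
opening: -0.0001
gripper_force: 0.0
```

Settled at 56.4 mm. I'll go 1.1 mm lower and sweep.

Request:
move_arm --plan '[{"dp": [0, 0, 0.0011], "spin": 0}, {"dp": [0, -0.003, 0.0011], "spin": 0}, {"dp": [-0.0001, -0.008, 0.0011], "spin": 0}, {"dp": [-0.0002, -0.014, 0.0011], "spin": 0}, {"dp": [-0.0003, -0.02, 0.0011], "spin": 0}]'

```text
clock: 12.1
eef_pos: [0.5422, 0.1115, 0.0553]
tcp_rot: [[-0.891, 0.454, -0.0], [0.454, 0.891, -0.0], [0.0, -0.0, -1.0]]
force: [0.3, 0.3, 1.3]
opening: -0.0001
gripper_force: 0.6
```

Request:
move_arm --plan '[{"dp": [-0.0001, -0.006, 0], "spin": 0}, {"dp": [-0.0002, -0.012, 0], "spin": 0}]'

```text
clock: 12.3
eef_pos: [0.5372, 0.101, 0.056]
tcp_rot: [[-0.891, 0.454, 0.001], [0.454, 0.891, 0.001], [-0.0, 0.001, -1.0]]
force: [-1.1, 0.6, 5.2]
opening: -0.0
gripper_force: 2.7
```

```bash
python3 rel.py
```

```text
12.3 lane xyz mm [-97.43 -56.43  55.98] F [-1.06  0.6   5.16] -7.49156982573818e-06 lanex in tool [-1.750e-02 -9.998e-01 -8.000e-04] [10.6 26.8 -8.6 54.6  0.  37.6]
```

Request:
move_arm --plan '[{"dp": [-0.0003, -0.006, 0], "spin": 0}, {"dp": [-0.0006, -0.012, 0], "spin": 0}, {"dp": [-0.0009, -0.018, 0], "spin": 0}, {"dp": [-0.0012, -0.024, 0], "spin": 0}, {"dp": [-0.0015, -0.03, 0], "spin": 0}]'

```text
clock: 12.8
eef_pos: [0.5247, 0.0732, 0.055]
tcp_rot: [[-0.891, 0.454, -0.0], [0.454, 0.891, -0.0], [0.0, -0.0, -1.0]]
force: [-0.5, -0.1, -0.2]
opening: 0.0003
gripper_force: 0.0
```

Request:
move_arm --plan '[{"dp": [-0.0001, -0.006, 0], "spin": 0}, {"dp": [-0.0002, -0.012, 0], "spin": 0}, {"dp": [-0.0003, -0.018, 0], "spin": 0}, {"dp": [-0.0004, -0.024, 0], "spin": 0}, {"dp": [-0.0005, -0.03, 0], "spin": 0}]'

```text
clock: 13.3
eef_pos: [0.5118, 0.0465, 0.0556]
tcp_rot: [[-0.891, 0.454, 0.001], [0.454, 0.891, -0.0], [-0.001, 0.0, -1.0]]
force: [0.0, 0.7, -0.2]
opening: 0.0002
gripper_force: 0.0
```

Request:
move_arm --plan '[{"dp": [-0.0001, -0.006, 0], "spin": 0}, {"dp": [-0.0002, -0.012, 0], "spin": 0}, {"dp": [-0.0003, -0.018, 0], "spin": 0}, {"dp": [-0.0004, -0.024, 0], "spin": 0}, {"dp": [-0.0005, -0.03, 0], "spin": 0}]'

```text
clock: 13.8
eef_pos: [0.4988, 0.0201, 0.0559]
tcp_rot: [[-0.891, 0.453, 0.001], [0.453, 0.891, 0.001], [0.0, 0.002, -1.0]]
force: [-2.1, 2.0, 6.6]
opening: -0.0001
gripper_force: 3.3
```

```bash
python3 rel.py
```

```text
13.8 lane xyz mm [ -7.89 -55.52  55.85] F [-2.13  1.98  6.58] -6.453966640147431e-05 lanex in tool [-0.0173 -0.9998 -0.0016] [  2.3  22.3 -16.1  51.6   0.1  29.2]
```

Request:
move_arm --plan '[{"dp": [-0.0001, -0.006, -0.0003], "spin": 0}, {"dp": [-0.0002, -0.012, -0.0003], "spin": 0}, {"dp": [-0.0003, -0.018, -0.0003], "spin": 0}, {"dp": [-0.0004, -0.024, -0.0003], "spin": 0}, {"dp": [-0.0005, -0.03, -0.0003], "spin": 0}]'

```text
clock: 14.3
eef_pos: [0.4852, -0.0076, 0.0553]
tcp_rot: [[-0.891, 0.454, -0.0], [0.454, 0.891, -0.0], [0.0, -0.0, -1.0]]
force: [0.3, 0.4, 0.2]
opening: -0.0001
gripper_force: 0.0
```

Request:
move_arm --plan '[{"dp": [-0.0001, -0.006, 0], "spin": 0}, {"dp": [-0.0002, -0.012, 0], "spin": 0}, {"dp": [-0.0003, -0.018, 0], "spin": 0}, {"dp": [-0.0004, -0.024, 0], "spin": 0}]'

```text
clock: 14.7
eef_pos: [0.4749, -0.0289, 0.056]
tcp_rot: [[-0.891, 0.454, 0.0], [0.454, 0.891, 0.0], [-0.0, 0.0, -1.0]]
force: [-1.3, 0.8, 4.5]
opening: -0.0002
gripper_force: 2.2
```

Request:
move_arm --plan '[{"dp": [-0.0001, -0.006, 0], "spin": 0}, {"dp": [-0.0002, -0.012, 0], "spin": 0}, {"dp": [-0.0003, -0.018, 0], "spin": 0}, {"dp": [-0.0004, -0.024, 0], "spin": 0}, {"dp": [-0.0005, -0.03, 0], "spin": 0}]'

```text
clock: 15.2
eef_pos: [0.4615, -0.056, 0.0553]
tcp_rot: [[-0.891, 0.454, -0.001], [0.454, 0.891, -0.0], [0.0, -0.0, -1.0]]
force: [-0.5, -0.2, -0.3]
opening: -0.0001
gripper_force: 0.0
```

```bash
python3 rel.py
```

```text
15.2 lane xyz mm [ 76.91 -55.75  55.33] F [-0.53 -0.22 -0.3 ] -0.00012440246975972246 lanex in tool [-1.760e-02 -9.998e-01  3.000e-04] [ -6.9  19.1 -21.2  49.8  -0.   20.1]
```

Request:
move_arm --plan '[{"dp": [-0.0001, -0.006, 0], "spin": 0}, {"dp": [-0.0002, -0.012, 0], "spin": 0}, {"dp": [-0.0003, -0.018, 0], "spin": 0}, {"dp": [-0.0004, -0.023, 0], "spin": 0}]'

```text
clock: 15.6
eef_pos: [0.4516, -0.0766, 0.0559]
tcp_rot: [[-0.891, 0.454, 0.0], [0.454, 0.891, 0.0], [-0.0, 0.0, -1.0]]
force: [-2.3, 0.7, 4.0]
opening: -0.0002
gripper_force: 2.5
```

Request:
move_arm --plan '[{"dp": [0, -0.003, 0], "spin": 0}, {"dp": [0, -0.005, -0.004], "spin": 0}, {"dp": [0, -0.005, -0.016], "spin": 0}, {"dp": [0, -0.005, -0.035], "spin": 0}, {"dp": [0, -0.005, -0.06], "spin": 0}]'

```text
clock: 16.1
eef_pos: [0.4485, -0.0806, 0.1152]
tcp_rot: [[-0.891, 0.454, -0.003], [0.454, 0.891, 0.0], [0.003, -0.001, -1.0]]
force: [0.6, -0.1, -0.5]
opening: 0.0002
gripper_force: 0.0
```

Request:
move_arm --plan '[{"dp": [0, 0, -0.03], "spin": 0}, {"dp": [0, 0, -0.06], "spin": 0}, {"dp": [0.03, -0.03, -0.08], "spin": 0}, {"dp": [0.06, -0.06, -0.09], "spin": 0}, {"dp": [0.06, -0.06, -0.09], "spin": 0}]'

```text
clock: 16.6
eef_pos: [0.3655, -0.1076, 0.2069]
tcp_rot: [[-0.89, 0.456, -0.0], [0.456, 0.89, -0.001], [-0.0, -0.001, -1.0]]
force: [1.4, 0.5, 0.4]
opening: -0.0002
gripper_force: 0.0
```

```bash
python3 - <<'E'
exec(open("rel.py").read())
import cv2
cv2.imwrite("pics/t4.png",cv2.resize(bot.snapshot("scene")["frame"][120:300,180:380,::-1],None,fx=3.3,fy=3.3))
E
```

```text
16.6 lane xyz mm [ 165.27 -119.4   206.89] F [1.44 0.53 0.36] -0.0001773670696855875 lanex in tool [-0.0198 -0.9998  0.001 ] [-16.4   1.1 -18.3  70.6  -0.1  10.8]
```

View pics/t4.png

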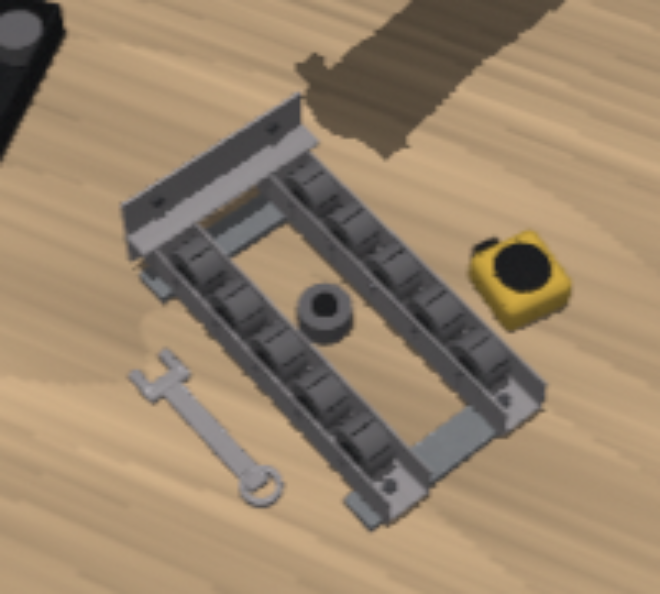

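The lane, wrench, tape and spare wheel sit as before, with the plate corners at full-frame (217,182) and (271,149). One before/after comparison will show whether every wheel's mark moved.

```bash
python3 - <<'E'
from cell import bot; import cv2,numpy as np
a=cv2.imread("pics/scene0.png"); b=bot.snapshot("scene")["frame"][:,:,::-1]
c=lambda i:cv2.resize(i[160:275,222:342],None,fx=3.3,fy=5,interpolation=cv2.INTER_CUBIC)
cv2.imwrite("pics/cmp.png",cv2.convertScaleAbs(np.hstack([c(a),c(b)]),alpha=1.6))
E
```

```text
(no output)
```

View pics/cmp.png

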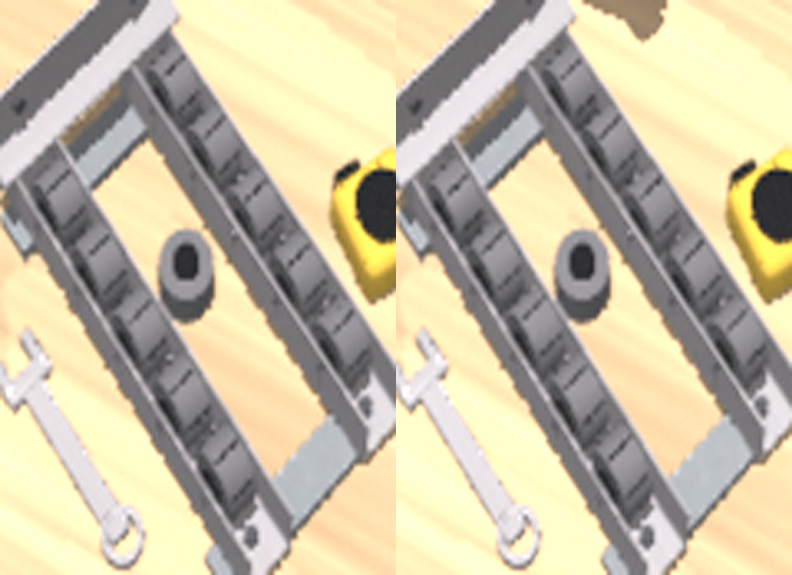

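```bash
python3 - <<'E'
from fit import *
import cv2
q=[.54525,-.01132,-2.02413]
v=V["scene"]; a=cv2.imread("pics/scene0.png",0).astype(np.float32); b=cv2.cvtColor(v["frame"],cv2.COLOR_RGB2GRAY).astype(np.float32)
th=np.radians(np.arange(-70,75,4))
def prof(im,x,y):
    out=[]
    for t in th:
        s=[]
        for d in np.arange(-9,9.1,1.5):
            C=v["view"]@np.r_[w(q,(x+21*np.sin(t),y+d,35+21*np.cos(t))),1];u=v["intrinsics"]@C[:3];u=u[:2]/u[2]
            s.append(cv2.getRectSubPix(im,(1,1),(float(u[0]),float(u[1])))[0,0])
        out.append(np.mean(s))
    return np.array(out)
for y in(55,-55):
    for x in X:
        A,B=prof(a,x,y),prof(b,x,y); print(y,x);print(A[::1].astype(int));print(B.astype(int))
E
```

```text
55 -96
[55 53 58 68 75 79 82 83 86 88 90 92 93 94 94 84 67 67 82 90 91 90 88 86
 83 81 76 71 67 65 65 65 65 64 64 64 64]
[66 65 60 58 65 76 83 86 88 91 93 94 96 97 97 98 96 83 66 71 86 91 90 88
 86 83 79 75 72 70 69 68 67 66 66 65 65]
55 -48
[52 50 57 68 76 79 82 84 86 88 90 92 94 94 94 87 73 70 83 90 91 90 88 85
 83 80 76 72 68 67 66 66 65 65 65 65 65]
[67 66 63 58 61 73 82 86 88 91 93 95 96 97 97 97 96 86 71 72 84 90 90 88
 86 83 79 75 72 70 69 68 67 66 66 66 66]
55 0
[53 51 56 67 75 79 82 84 87 89 91 93 94 95 94 87 73 71 82 90 91 90 88 86
 83 79 74 69 64 61 59 57 56 55 54 54 54]
[67 67 62 59 64 76 83 86 88 90 93 95 96 97 98 98 97 86 73 73 84 90 90 88
 85 83 78 73 68 64 61 59 58 57 56 56 56]
55 48
[55 52 57 67 75 79 82 84 86 89 91 93 94 95 93 84 69 68 81 89 90 89 88 85
 82 77 72 66 62 59 56 55 54 53 53 52 53]
[67 67 63 60 66 77 83 86 89 91 93 95 96 97 97 97 94 81 69 73 84 89 89 87
 85 82 77 72 68 64 61 59 58 57 57 57 57]
55 96
[55 52 57 68 75 79 82 84 86 89 91 93 94 95 93 84 67 66 79 88 90 89 87 85
 81 77 73 70 68 67 67 66 67 67 66 67 67]
[53 63 71 76 78 81 83 86 89 92 94 96 97 90 
[... 546 characters left out ...]
 0
[56 52 54 64 73 78 81 83 85 87 89 91 92 93 93 86 72 65 76 87 90 90 89 86
 84 80 77 73 70 67 65 63 62 61 61 61 62]
[65 63 59 59 68 77 82 85 87 89 92 94 95 95 96 96 90 74 67 76 87 91 91 88
 86 84 81 78 75 72 70 68 67 66 65 66 66]
-55 48
[58 54 55 63 72 78 81 83 85 87 89 91 93 94 93 88 74 68 78 88 91 90 89 87
 84 81 76 71 66 62 60 58 56 56 55 55 56]
[61 58 58 65 75 80 83 85 87 90 92 93 95 96 97 92 77 68 77 88 92 92 91 89
 86 83 78 72 68 64 62 60 59 58 57 57 58]
-55 96
[57 53 55 64 74 78 81 83 85 87 89 92 93 94 93 86 71 65 76 87 90 90 89 86
 83 80 75 71 68 67 66 65 65 65 65 65 65]
[51 55 65 73 78 80 83 85 88 90 92 94 96 96 90 77 75 86 94 95 94 93 91 89
 86 82 77 72 70 68 67 67 66 66 66 66 66]
```

```bash
python3 -c "
from cell import bot
print(bot.finish_job())"
```

```text
the job is handed in; nothing more can be done
None
```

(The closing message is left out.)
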